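Unlock the bait length gauge, draw its arm out to the cursor and hold it

TASK

On the bait length gauge, first crank the lock wheel one full turn anticlockwise (seen from above), right up to its stop, then push the lock button fully in. Then take the telescoping arm by its upright post, pull it out until its pointer is level with the line on the scale's cursor, and finish still holding it there, because its spring pulls it back. Leave the cursor and the other things on the bench where they are.

Things in the scene. Friction and masses are not known exactly. Their poses are not given: they have to be found in the camera images.
- gauge: the bench length gauge, screwed to the bench: dark steel base plate 145 x 480 x 12 (x from -60 to +85, y from -190 to +290 in its frame), on it a grey sleeve 50 x 195, y -175 to +20, top 62 high, out of whose +y end the telescoping arm comes. Origin on the bench top, under the arm's centre line; +y is the direction in which the arm extends, z is up. It stands with +y within 0.3 rad of the robot's +y
- wheel_axis (a point): point on the lock wheel's vertical axis at the top face of the wheel, 82 above the bench; at (0, -115, 82) in the gauge's frame. The wheel is a flat steel disc 116 across, 10 thick, on top of the sleeve
- peg (a point): middle of the wheel's crank peg: black upright round peg, 16 in diameter, 82 to 127 above the bench (this point at 106), 45 from the wheel's axis; it goes round with the wheel. It takes about 3 N to turn (more if fast), and stays where left; the peg spins freely on its own axis. Its radial slot lets it give up to 6 towards or away from the axis, against 2 N per mm
- wheel (a joint): angle of the lock wheel, rad, growing anticlockwise seen from above; starts between 0.05 and 0.2, its stop is at 6.6. At 0 the peg lies to +x of the axis in the gauge's frame; the wheel's clamp pin blocks the arm until the turn is nearly complete
- button_top (a point): centre of the top of the lock button, a plain steel round button 28 in diameter on top of the sleeve at (0, -10) in the gauge's frame; its top is 74 above the bench, 12 above the sleeve
- button (a joint): travel of the lock button, m, growing as it is pushed down: 0 out, 0.008 fully in. It needs 3 to 5 N, and stays in once pushed; while it is out the arm is locked
- post (a point): on the axis of the arm's grip post, 80 above the bench: a black upright round post 20 in diameter, from 50 to 105 above the bench, standing on the arm (a steel bar 26 square, top at 50 above the bench). It moves with the arm; at (0, 95) in the gauge's frame when the arm is in. Room all round it from 62 above the bench upwards
- boom_bar (a joint): extension of the telescoping arm, m: 0 fully in (where it starts), 0.15 fully out; a spring pulls it in with 4 N (in) to 7 N (out), plus about 1 N of friction
- pointer (a point): tip of the arm's pointer, a thin flat finger that sticks out 36 from the arm towards the scale (+x), level with the post (same y in the gauge's frame), 39 above the bench
- cursor_mark (a point): end nearest the arm of the raised line (a steel rib 2 wide) across the middle of the cursor, a small black clip 30 x 16, 44 above the bench at its highest, on the aluminium scale bar that runs along the +x side of the arm. The arm is at the mark when pointer and cursor_mark have the same y in the gauge's frame
- bait_long_mid (a point): bystander: grey rigid fish-shaped bait blank, 150 long, 26 wide, 34 high, lying on the near (-x) side of the gauge. Point at its centre, half-way up
- bait_short_mid (a point): bystander: wooden fish-shaped bait blank, 110 long, 26 wide, 34 high, on the far (+x) side of the gauge. Point at its centre, half-way up
- pencil_mid (a point): bystander: flat carpenter's pencil, 170 x 14 x 9, beside the scale. Point at its centre, half-way up
- sanding_block_mid (a point): bystander: grey sanding block, 65 x 95 x 28, on the far side of the gauge. Point at its centre, half-way up
- tape_roll_mid (a point): bystander: roll of paper tape lying flat, 90 across, 24 high, on the near side of the gauge, by the wheel. Point at its centre, half-way up
- spray_can_mid (a point): bystander: green spray can, 64 across, 170 high, standing to the left, beyond the scale end of the gauge. Point at its centre, half-way up
- glue_bottle_mid (a point): bystander: white glue bottle, 40 across, 100 high, standing on the near side of the gauge, by the scale end. Point at its centre, half-way up

How it is judged:
By the outcome, as a careful person would: the job done as asked, in the order asked, and still so for the second after the job is handed in, while the arm keeps its last pose, push and grip.
It also fails if it takes over 61 s, if anything falls off the work surface, if the arm or the gripper's body presses on something with over 40 N, if the wrist force passes 120 N, or if a joint passes its speed limit or range.

ROBOT

A 7-joint arm with a two-finger parallel gripper is mounted at the origin on the work surface. World frame = base frame: x ahead of the robot, y to its left, z up, the work surface at z = 0. Lengths are in m, angles in rad, forces in N, time in s.
With the tool pointing down it reaches from about 0.425 to 0.925 m from the base axis. Payload 6.8 kg.
Tool frame: the origin (TCP) lies on the centre line of the jaws, within the pads' length; the fingertips stand 19 mm ahead of it and the grasp point (between the pads) is the TCP (bot.tcp_to_tips is the distance from the TCP to the fingertips, in m); x points along the fingers, y is the direction in which the jaws open and shut, and the axes are right-handed (so a half turn about x gives the same grasp; the last joint's range is limited). The gripper opens to 85 mm and grips with 20 to 120 N. Pads are 22 mm wide; open, the fingers measure 114 mm over their backs; the gripper's body (76 mm by 85 mm) begins 54 mm behind the grasp point. The pads swing forward as they close: fully open they stand 13 mm farther back than shut.
Start: joints at [1.02, 0.477, 0.022, 1.555, -0.011, 1.109, -0.083], TCP at [0.289, -0.61, 0.25] pointing down, gripper open.
Joint ranges: [-2.96, 2.96], [-0.34, 2.1], [-1.41, 1.46], [0.24, 2.44], [-1.37, 4.51], [0.17, 1.92], [-2.96, 2.96]. Speed limits (rad/s): [2.39, 2.39, 3.14, 3.14, 3.14, 3.14, 3.14].

INTERFACE

Orientations are given as a unit quaternion [w, x, y, z].
In Python, from station import status, eyes, bot gives the robot as it stands.
- The arm moves only by the tool apply_moves, never from a script. Its arguments are lists of equal length, an entry for each row: "travel": the shift along the tool's x, y, z in cm, a list of three; "turn": the turn, a rotation vector about the tool's x, y, z in rad, a list of three; "grip": the closure, from 0 (fully open) to 1 (shut). In form: {"travel": [[tx, ty, tz], ...], "turn": [[wx, wy, wz], ...], "grip": [grip, ...]}. A call has 1 to 8 rows; each row shifts and turns the pose as measured when the row begins, along the tool's axes as they then stand; what a row does not reach is not made up. A row lasts 1/12 s, in which the tool goes at most 41.7 mm and 7.16 degrees, less where a joint would pass 70% of its speed; a pose out of reach is approached as far as the arm can. A call is refused whole if a number of a shift passes 4.17 or a number of a turn 0.125, either way. A call with a gripper value outside its range is refused whole. The fingers move at their own pace and stop on an object; "newtons" is the grip in N (left out, the last holds). Time passes only in rows, so rows that do not move let the fingers close. It gives the time, the measured TCP pose, the force and the opening at its end, in the units of the state.
- status.get_obs(): the state, without advancing time (a new reading comes with each control period).
- eyes.read_camera(name): name is "scene" or "side" or "wrist"; returns the picture (384x512x3 uint8, red, green, blue); there is no depth.
- eyes.calibration(name): a dict with "intrinsics" (3x3 intrinsics, pixels), "xyz" and "attitude" of the camera in the world; the wrist camera has in their place "T_tool_cam" (4x4, takes a point from camera to tool coordinates, whose origin is the TCP and whose axes are the tool frame's). Camera axes: x right, y down, z forward; pixel columns grow to the right and rows downward; lengths in m; the calibration is good to about 2 mm. A picture is of the moment at which its call begins: read the wrist's pose just before it. calibration takes no time and is no camera call.
- bot.hand_in(): hands the job in, once; it reports no verdict.
Trained networks look in the newest picture that a camera, given by its name, has taken for a name from the list of things; names that differ only in an ending like _2 or _b are one class to them, and where a whole thing is asked for, a point or a joint stands for the part that bears it (a point fixed in the world has none). Each returns a list of dicts, best first, with "score" (0 to 1); they miss things now and then, are a little off and sometimes report something else, mostly with a low value. They report only what shows in the picture. A call takes as long as a camera call.
- eyes.masks_of(thing, camera): "region" (384x512 bool, what is visible of it) and "rect" ([left, top, right, bottom] in pixels, round what is visible of it).
The state is a dict: "t": time; "q": joint angles; "joint_vel": joint speeds; "joint_torque": joint torques, N m; "eef_pos": TCP position; "tool_rot": TCP orientation; "contact_force": force on the tool from outside, world axes, zero at the start; "torque": the same for the moment, N m; "gripper_width": opening from 0.0 (shut) to 1.0 (fully open).
Only numpy, scipy, OpenCV 4.12 (cv2) and the standard library are available. Lean on these libraries where they do the work, as an engineer would, in place of code of your own. Each camera call takes 0.05 s, during which the arm holds its last target. There are 200 camera calls.

## Working session

There is one attempt and no reset: what is moved stays moved. The work goes in short steps, Python scripts to look and compute and a tool call to move; the robot and the scene stay as the last step left them, time stands still between calls to the robot, and variables do not carry over. Pictures are saved under pics/ and viewed, about 8 in all and at most 12, crops included, and the job is handed in when it is done.

Besides the shell and the picture viewer there is one more tool, called in YAML: its name, and indented under it one key for each argument. apply_moves: Moves the arm, as the interface text tells. Its arguments: {"type":"object","properties":{"travel":{"type":"array"},"turn":{"type":"array"},"grip":{"type":"array"},"newtons":{"type":"number"}},"required":["travel","turn","grip"]}

```bash
ls; mkdir -p pics
python3 - <<'E'
from station import status, eyes, bot
import cv2, numpy as np
o=status.get_obs(); print(o)
for c in ("scene","side"):
    im=eyes.read_camera(c); cv2.imwrite(f"pics/{c}0.png",im[:,:,::-1]); k=eyes.calibration(c); print(c,k)
a=cv2.imread("pics/scene0.png");b=cv2.imread("pics/side0.png")
cv2.imwrite("pics/both0.png",cv2.resize(np.vstack([a,b]),None,fx=.78,fy=.78))
print(eyes.calibration("wrist"))
E
```

```text
pics
{'t': 0.0, 'q': array([ 1.01989838,  0.47781121,  0.02235982,  1.55644661, -0.01146118,
        1.10929301, -0.08307874]), 'joint_vel': array([-0.00061178,  0.00072228,  0.00101051,  0.0005353 ,  0.00084822,
       -0.00157034, -0.00041798]), 'joint_torque': array([-8.39477943e-04, -5.96447468e+01,  1.60735600e+00, -2.81189042e+01,
        1.23822302e-02,  9.37973469e-03,  1.31543768e-06]), 'eef_pos': array([ 0.28894832, -0.6094163 ,  0.24932068]), 'tool_rot': array([-0.15467731, -0.68964004, -0.15590555,  0.69004711]), 'contact_force': array([ 0.99143391,  0.68015489, -0.56858562]), 'torque': array([ 0.04840423, -0.00788333, -0.0066217 ]), 'gripper_width': 0.9982644702705897}
scene {'intrinsics': array([[371.91719834,   0.        , 251.49496048],
       [  0.        , 371.91719834, 200.1354824 ],
       [  0.        ,   0.        ,   1.        ]]), 'xyz': array([ 1.12859232, -0.08581671,  0.94228812]), 'attitude': array([-0.24432707,  0.79097862,  0.53385823, -0.17219899])}
side {'intrinsics': array([[466.06553907,   0.        , 269.46985522],
       [  0.        , 466.06553907, 195.13664577],
       [  0.        ,   0.        ,   1.        ]]), 'xyz': array([ 0.43036197, -0.63627055,  0.96431765]), 'attitude': array([-0.3557004 ,  0.92933677, -0.09163499,  0.0375955 ])}
{'intrinsics': array([[292.85890688,   0.        , 263.08173449],
       [  0.        , 292.85890688, 188.51552538],
       [  0.        ,   0.        ,   1.        ]]), 'T_tool_cam': array([[-2.98055967e-04, -3.21190347e-01,  9.47014610e-01,
        -1.23956932e-01],
       [ 9.99999624e-01,  6.75514542e-04,  5.43840190e-04,
        -1.12291480e-03],
       [-8.14398360e-04,  9.47014416e-01,  3.21190025e-01,
        -8.19322808e-02],
       [ 0.00000000e+00,  0.00000000e+00,  0.00000000e+00,
         1.00000000e+00]])}
```

View pics/both0.png

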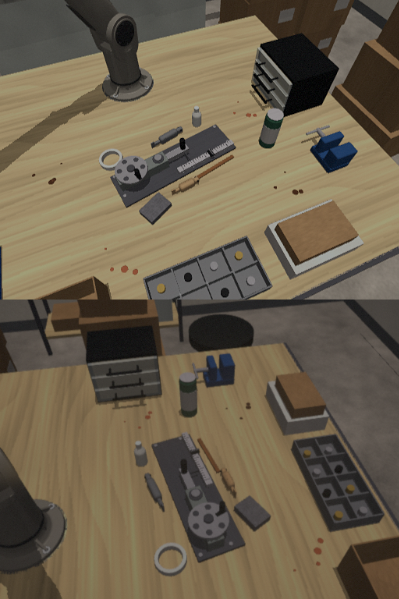

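```bash
cat > h.py <<'E'
from station import status, eyes, bot
import cv2, numpy as np
from scipy.spatial.transform import Rotation as R
def rot(q): return R.from_quat([q[1],q[2],q[3],q[0]]).as_matrix()
def cam(c):
    k=eyes.calibration(c); K=np.array(k["intrinsics"])
    if "xyz" in k: return K,rot(k["attitude"]),np.array(k["xyz"])
    o=status.get_obs(); T=k["T_tool_cam"]; M=rot(o["tool_rot"])
    return K,M@T[:3,:3],o["eef_pos"]+M@T[:3,3]
def back(C,uv,z):
    K,A,p=C; d=A@np.linalg.solve(K,[uv[0],uv[1],1.]); return p+d*(z-p[2])/d[2]
def proj(C,X):
    K,A,p=C; v=K@(A.T@(np.asarray(X)-p)); return v[:2]/v[2]
E
python3 - <<'E'
from h import *
for c in ("scene","side"):
    eyes.read_camera(c); C=cam(c)
    for n,z in [("wheel_axis",.082),("peg",.105),("button_top",.072),("post",.08),("cursor_mark",.04),("pointer",.039),("gauge",.02),("bait_long_mid",.017),("bait_short_mid",.017),("pencil_mid",.005),("sanding_block_mid",.014),("tape_roll_mid",.012),("spray_can_mid",.085),("glue_bottle_mid",.05)]:
        for m in eyes.masks_of(n,c)[:1]:
            v,u=np.nonzero(m["region"]); uv=(u.mean(),v.mean())
            print(c,n,round(m["score"],2),np.round(uv,1),np.round(m["rect"]),len(u),back(C,uv,z).round(3))
E
```

```text
scene wheel_axis 0.72 [215.7 211.1] [142. 156. 300. 267.] 7089 [0.567 0.021 0.082]
scene peg 0.6 [175.9 222.3] [174. 215. 180. 230.] 79 [ 0.576 -0.09   0.105]
scene post 0.84 [228.  193.9] [212. 179. 239. 210.] 377 [0.523 0.073 0.08 ]
scene cursor_mark 0.53 [269.8 195.5] [268. 192. 271. 200.] 24 [0.548 0.194 0.04 ]
scene pointer 0.8 [228.7 193.3] [212. 180. 244. 209.] 472 [0.493 0.083 0.039]
scene gauge 0.95 [215.9 211.2] [141. 160. 301. 268.] 7124 [0.527 0.029 0.02 ]
scene bait_long_mid 0.94 [213.4 175.4] [195. 160. 235. 193.] 433 [0.393 0.066 0.017]
scene bait_short_mid 0.66 [238.2 237.7] [218. 227. 255. 252.] 384 [0.634 0.06  0.017]
scene pencil_mid 0.78 [275.  214.2] [255. 199. 302. 233.] 300 [0.594 0.192 0.005]
scene sanding_block_mid 0.96 [199.3 266.5] [178. 244. 220. 286.] 952 [ 0.676 -0.069  0.014]
scene tape_roll_mid 0.74 [140.4 203.9] [123. 191. 156. 223.] 473 [ 0.41  -0.174  0.012]
scene spray_can_mid 0.63 [347.2 164.3] [331. 138. 366. 194.] 1099 [0.559 0.44  0.085]
scene glue_bottle_mid 0.83 [251.4 150.3] [248. 137. 258. 164.] 253 [0.368 0.206 0.05 ]
side wheel_axis 0.6 [
[... 356 characters left out ...]
369 [0.501 0.087 0.039]
side gauge 0.78 [252.5 255.5] [192. 173. 314. 334.] 9439 [0.522 0.008 0.02 ]
side bait_long_mid 0.61 [197.7 245. ] [187. 226. 212. 270.] 416 [0.394 0.067 0.017]
side bait_short_mid 0.74 [292.6 233.2] [282. 217. 303. 251.] 379 [0.634 0.058 0.017]
side pencil_mid 0.76 [266.9 199.7] [256. 178. 282. 223.] 263 [0.594 0.192 0.005]
side sanding_block_mid 0.66 [323.6 274.1] [302. 253. 349. 296.] 1208 [ 0.68  -0.073  0.014]
side tape_roll_mid 0.74 [218.2 332.8] [199. 310. 238. 355.] 829 [ 0.415 -0.171  0.012]
side spray_can_mid 0.63 [241.2 121.2] [229.  93. 257. 151.] 1209 [0.566 0.441 0.085]
side glue_bottle_mid 0.58 [179.8 198.7] [170. 181. 190. 216.] 382 [0.364 0.2   0.05 ]
```

Run:
```python
import cv2,numpy as np
a=cv2.imread("pics/scene0.png")[150:280,130:310];b=cv2.imread("pics/side0.png")[165:345,180:330]
a=cv2.resize(a,None,fx=3,fy=3,interpolation=cv2.INTER_CUBIC);b=cv2.resize(b,None,fx=3,fy=3,interpolation=cv2.INTER_CUBIC)
cv2.imwrite("pics/a.png",a[:, :]);cv2.imwrite("pics/b.png",b)
c=np.zeros((600,800,3),np.uint8); a=cv2.resize(a,(400,289)); b=cv2.resize(b,(400,480)); c[:289,:400]=a;c[:480,400:]=b;cv2.imwrite("pics/c.png",c)
```

```text
(no output)
```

View pics/c.png

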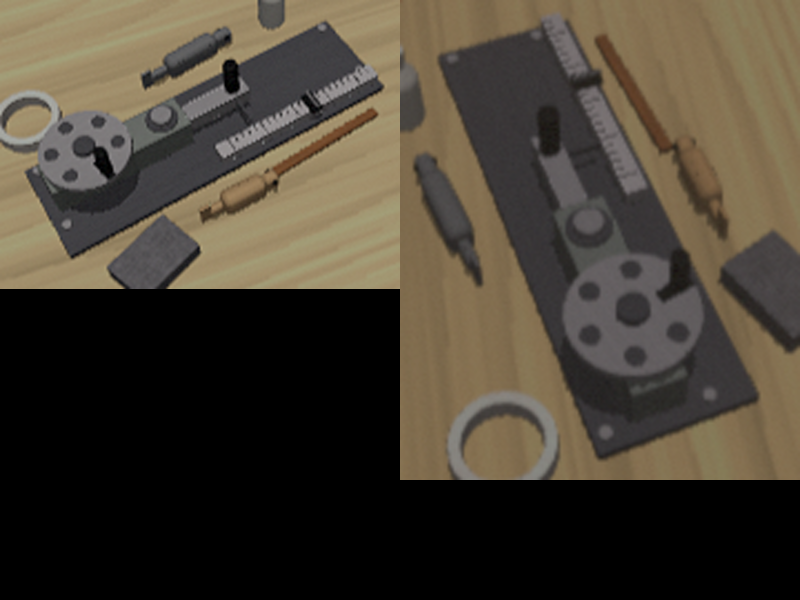

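```bash
cat >> h.py <<'E'
def g2w(g,P):
    c,s=np.cos(g[2]),np.sin(g[2]); P=np.asarray(P,float)
    return np.array([g[0]+c*P[0]-s*P[1],g[1]+s*P[0]+c*P[1],P[2]])
def w2g(g,P):
    c,s=np.cos(g[2]),np.sin(g[2]); x,y=P[0]-g[0],P[1]-g[1]
    return np.array([c*x+s*y,-s*x+c*y,P[2]])
E
python3 - <<'E'
from h import *
from scipy.optimize import least_squares
S=lambda x,y:(130+x/2.2222,150+y/2.2222)
D=lambda x,y:(180+(x-400)/2.6667,165+y/2.6667)
C={c:cam(c) for c in("scene","side")}
ob=[("scene",S(325,22),(-.06,.29,.012)),("scene",S(383,88),(.085,.29,.012)),("scene",S(27,172),(-.06,-.19,.012)),("scene",S(72,252),(.085,-.19,.012)),
("scene",S(161,115),(0,-.01,.074)),("scene",S(231,63),(0,.095,.105)),
("side",D(441,55),(-.06,.29,.012)),("side",D(600,454),(-.06,-.19,.012)),("side",D(757,395),(.085,-.19,.012)),("side",D(588,219),(0,-.01,.074)),("side",D(548,112),(0,.095,.105))]
f=lambda g:np.concatenate([proj(C[c],g2w(g,P))-uv for c,uv,P in ob])
r=least_squares(f,[.53,.02,.2],loss="soft_l1"); print(r.x.round(4)); print(f(r.x).reshape(-1,2).round(1))
g=r.x; np.save("g.npy",g)
print("peg",w2g(g,back(C["side"],D(680,254),.127)),w2g(g,back(C["scene"],S(100,152),.127)))
print("cursor",w2g(g,back(C["side"],D(580,80),.044)),w2g(g,back(C["scene"],S(310,101),.044)))
print("det cursor",w2g(g,back(C["side"],(250.1,194.6),.044)),w2g(g,back(C["scene"],(269.8,195.5),.044)))
for n,P in [("axis",(0,-.115,.082)),("peg",(.045,-.11,.106)),("btn",(0,-.01,.074)),("post",(0,.095,.08))]:
    w=g2w(g,P); print(n,w.round(4),np.hypot(w[0],w[1]).round(3))
o=status.get_obs(); print(rot(o["tool_rot"]).round(3))
E
```

```text
[0.5153 0.0063 0.1806]
[[ 0.3 -0.5]
 [ 0.6 -0.3]
 [-1.9 -0.4]
 [-1.6  2.3]
 [-0.4  0.1]
 [-0.6  1. ]
 [-1.2 -1.1]
 [-0.9 -0.1]
 [ 0.9 -0.5]
 [ 0.2 -0.4]
 [-0.1 -0.8]]
peg [ 0.04431563 -0.10653958  0.127     ] [ 0.04430993 -0.10521544  0.127     ]
cursor [0.05661028 0.17095986 0.044     ] [0.06720439 0.17606358 0.044     ]
det cursor [0.06352221 0.16977431 0.044     ] [0.06783085 0.17670899 0.044     ]
axis [ 0.536  -0.1069  0.082 ] 0.547
peg [ 0.5793 -0.0939  0.106 ] 0.587
btn [ 0.5171 -0.0036  0.074 ] 0.517
post [0.4983 0.0997 0.08  ] 0.508
[[ 0.     0.428 -0.904]
 [-0.    -0.904 -0.428]
 [-1.     0.    -0.   ]]
```

apply_moves:
  travel:
    - [0, 0, 0]
    - [0, 0, 0]
    - [0, 0, 0]
    - [0, -3.3, -2.25]
    - [0, -3.3, -2.25]
    - [0, -3.3, -2.25]
    - [0, -3.3, -2.25]
    - [0, -3.3, -2.25]
  turn:
    - [0.088, 0, 0]
    - [0.087, 0, 0]
    - [0.087, 0, 0]
    - [0, 0, 0]
    - [0, 0, 0]
    - [0, 0, 0]
    - [0, 0, 0]
    - [0, 0, 0]
  grip: [0, 0, 0, 0, 0, 0, 0, 0]

```text
t: 2.27
eef_pos: [0.3678, -0.4326, 0.2488]
tool_rot: [-0.055, -0.704, -0.05, 0.707]
contact_force: [1.5, -0.5, 0.1]
gripper_width: 0.996
```

apply_moves:
  travel:
    - [0, -3.3, -2.25]
    - [0, -3.3, -2.25]
    - [0, -3.3, -2.25]
    - [0, -3.3, -2.25]
    - [0, -3.3, -2.25]
    - [0, -3.3, -2.25]
    - [0, -3.3, -2.25]
    - [0, -3.3, -2.25]
  turn:
    - [0, 0, 0]
    - [0, 0, 0]
    - [0, 0, 0]
    - [0, 0, 0]
    - [0, 0, 0]
    - [0, 0, 0]
    - [0, 0, 0]
    - [0, 0, 0]
  grip: [0, 0, 0, 0, 0, 0, 0, 0]

```text
t: 2.93
eef_pos: [0.5108, -0.1314, 0.2489]
tool_rot: [0.055, 0.706, 0.048, -0.705]
contact_force: [1.5, -0.6, -0.9]
gripper_width: 1.003
```

```bash
cat >> h.py <<'E'
def rep(g,target=None,zt=None):
    o=status.get_obs(); M=rot(o["tool_rot"]); p=o["eef_pos"]
    print("t",round(o["t"],2),"gauge-frame tcp mm",(w2g(g,p)*1e3).round(1),"yawerr",round(float(np.arctan2(M[1,1],M[0,1])-(g[2]-np.pi/2)),3),"tilt",M[:2,0].round(3),"F",np.round(o["contact_force"],1),"w",round(o["gripper_width"],3))
    if target is not None: print("  shift cm",(M.T@(g2w(g,target)-p)*100).round(2))
E
python3 - <<'E'
from h import *
rep(np.load("g.npy"),(.03,-.03,.25))
E
```

```text
t 2.93 gauge-frame tcp mm [ -29.1 -134.6  248.9] yawerr -0.034 tilt [ 0.002 -0.01 ] F [ 1.5 -0.6 -0.9] w 1.003
  shift cm [ -0.21 -10.66  -5.55]
```

apply_moves:
  travel:
    - [0, -3.6, -1.9]
    - [0, -3.6, -1.9]
    - [0, -3.6, -1.9]
    - [0, 0, 0]
    - [0, 0, 0]
  turn:
    - [-0.02, 0, 0]
    - [-0.014, 0, 0]
    - [0, 0, 0]
    - [0, 0, 0]
    - [0, 0, 0]
  grip: [0.3, 0.3, 0.3, 0.3, 0.3]

```text
t: 3.35
eef_pos: [0.553, -0.001, 0.2495]
tool_rot: [0.071, 0.706, 0.067, -0.701]
contact_force: [-0.0, -0.8, -1.3]
gripper_width: 0.7
```

Run:
```python
from h import *
g=np.load("g.npy"); rep(g)
C=cam("wrist"); im=eyes.read_camera("wrist"); cv2.imwrite("pics/w1.png",im[:,:,::-1]); np.savez("w1.npz",K=C[0],A=C[1],p=C[2])
im=cv2.resize(im[:,:,::-1],(768,576))
for P in [(0,-.115,.082),(0,-.01,.074),(0,.095,.105),(.045*np.cos(.18),-.115+.045*np.sin(.18),.127),(.055,.173,.044),(.085,.29,.012)]:
    u=proj(C,g2w(g,P))*1.5; cv2.drawMarker(im,tuple(int(v) for v in u),(0,0,255),0,14,1); print(P,u.round(0))
cv2.imwrite("pics/w1b.png",im)
for n in("peg","button_top","post","cursor_mark","pointer","wheel_axis"):
    for m in eyes.masks_of(n,"wrist")[:1]:
        v,u=np.nonzero(m["region"]); print(n,round(m["score"],2),u.mean()*1.5,v.mean()*1.5,np.array(m["rect"])*1.5)
```

```text
t 3.35 gauge-frame tcp mm [ 35.7 -13.9 249.5] yawerr 0.016 tilt [ 0.008 -0.005] F [-0.  -0.8 -1.3] w 0.7
(0, -0.115, 0.082) [534. 311.]
(0, -0.01, 0.074) [388. 305.]
(0, 0.095, 0.105) [229. 320.]
(np.float64(0.044272966175465465), np.float64(-0.10694366919583792), 0.127) [553. 269.]
(0.055, 0.173, 0.044) [146. 219.]
(0.085, 0.29, 0.012) [ 13. 172.]
peg 0.71 539.226168224299 265.66261682242987 [513.6  245.55 565.05 286.05]
button_top 0.71 384.9582463465553 306.42275574112733 [376.05 290.85 406.05 330.15]
post 0.65 276.7307092751364 293.81352299298516 [211.35 229.5  347.7  342.75]
cursor_mark 0.87 140.01043841336116 206.2359081419624 [121.35 184.5  156.3  231.  ]
pointer 0.57 277.0856257264626 294.0854320030996 [213.15 232.95 344.1  333.75]
wheel_axis 0.89 323.7975980841023 264.312601253786 [  4.95 176.1  607.65 388.05]
```

View pics/w1b.png

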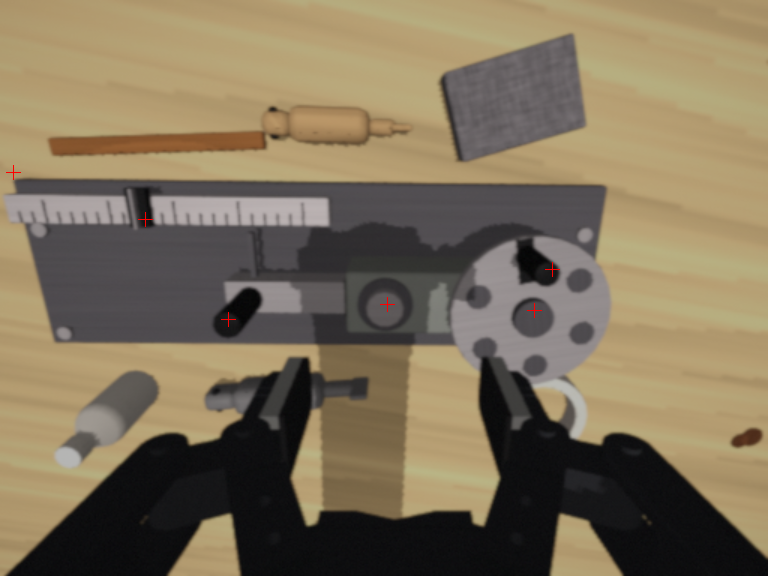

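apply_moves:
  travel:
    - [0, 3.1, -0.3]
    - [0, 3.1, -0.3]
    - [0, 3.1, -0.3]
    - [0, 0, 0]
    - [3, 0, 0]
    - [3, 0, 0]
    - [3, 0, 0]
    - [0, 0, 0]
  turn:
    - [0, 0, 0]
    - [0, 0, 0]
    - [0, 0, 0]
    - [0, 0, 0]
    - [0, 0, 0]
    - [0, 0, 0]
    - [0, 0, 0]
    - [0, 0, 0]
  grip: [0.3, 0.3, 0.3, 0.3, 0.3, 0.3, 0.3, 0.3]

```text
t: 4.37
eef_pos: [0.581, -0.1087, 0.1609]
tool_rot: [0.066, 0.71, 0.058, -0.699]
contact_force: [-1.5, -0.5, -0.9]
gripper_width: 0.7
```

Run:
```python
from h import *
g=np.load("g.npy"); rep(g,(.0443,-.107,.108))
```

```text
t 4.37 gauge-frame tcp mm [  44.  -124.9  160.9] yawerr -0.005 tilt [ 0.016 -0.01 ] F [-1.5 -0.5 -0.9] w 0.7
  shift cm [ 5.27 -1.86  0.05]
```

apply_moves:
  travel:
    - [0, -1.0, 0]
    - [0, -0.8, 0]
    - [0, 0, 0]
    - [2.0, 0, 0]
    - [2.0, 0, 0]
    - [1.0, 0, 0]
    - [0, 0, 0]
    - [0, 0, 0]
  turn:
    - [0, -0.014, -0.013]
    - [0, 0, 0]
    - [0, 0, 0]
    - [0, 0, 0]
    - [0, 0, 0]
    - [0, 0, 0]
    - [0, 0, 0]
    - [0, 0, 0]
  grip: [0.3, 0.3, 0.3, 0.3, 0.3, 0.3, 0.3, 0.3]

```text
t: 5.03
eef_pos: [0.5837, -0.0882, 0.1206]
tool_rot: [0.062, 0.709, 0.062, -0.7]
contact_force: [-0.2, 0.4, -0.4]
gripper_width: 0.702
```

Run:
```python
from h import *
g=np.load("g.npy"); rep(g,(.0443,-.107,.108))
```

```text
t 5.03 gauge-frame tcp mm [  50.3 -105.2  120.6] yawerr -0.005 tilt [0.013 0.001] F [-0.2  0.4 -0.4] w 0.702
  shift cm [1.26 0.18 0.61]
```

apply_moves:
  travel:
    - [0.5, 0.2, 0.6]
    - [0.7, 0, 0]
    - [0, 0, 0]
    - [0, 0, 0]
  turn:
    - [0, -0.012, 0]
    - [0, 0, 0]
    - [0, 0, 0]
    - [0, 0, 0]
  grip: [0.3, 0.3, 0.3, 0.3]

```text
t: 5.37
eef_pos: [0.5798, -0.0917, 0.1113]
tool_rot: [0.063, 0.706, 0.061, -0.703]
contact_force: [-0.1, -0.1, 0.0]
gripper_width: 0.698
```

Run:
```python
from h import *
g=np.load("g.npy"); rep(g,(.0443,-.107,.108))
C=cam("wrist"); im=eyes.read_camera("wrist")[:,:,::-1]; im=cv2.convertScaleAbs(im[100:384,130:400],alpha=1.5,beta=20); cv2.imwrite("pics/w2.png",cv2.resize(im,None,fx=2,fy=2))
```

```text
t 5.37 gauge-frame tcp mm [  45.8 -107.9  111.3] yawerr -0.005 tilt [ 0.005 -0.002] F [-0.1 -0.1  0. ] w 0.698
  shift cm [ 0.33 -0.09  0.15]
```

View pics/w2.png

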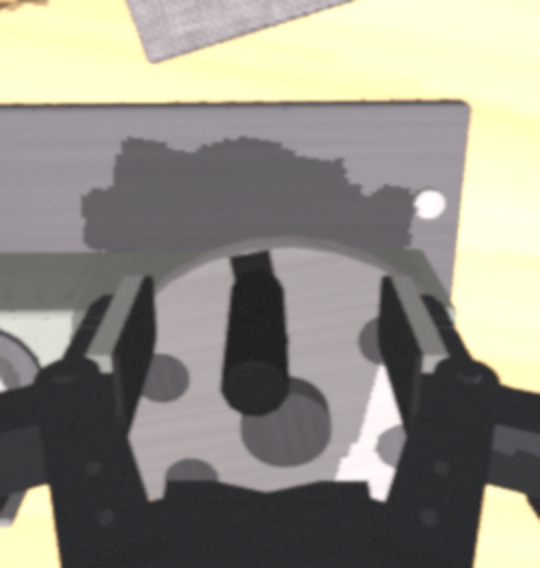

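apply_moves:
  travel:
    - [0.3, -0.3, 0.1]
    - [0, 0, 0]
    - [0, 0, 0]
    - [0, 0, 0]
    - [0, 0, 0]
    - [0, 0, 0]
  turn:
    - [0, 0, 0]
    - [0, 0, 0]
    - [0, 0, 0]
    - [0, 0, 0]
    - [0, 0, 0]
    - [0, 0, 0]
  grip: [0.5, 1, 1, 1, 1, 1]
  newtons: 40

```text
t: 5.92
eef_pos: [0.5783, -0.0887, 0.1085]
tool_rot: [0.063, 0.706, 0.061, -0.703]
contact_force: [-0.0, -0.4, -0.7]
gripper_width: 0.176
```

```bash
cat >> h.py <<'E'
def ang(g):
    o=status.get_obs(); p=w2g(g,o["eef_pos"])-[0,-.115,0]; a=np.arctan2(p[1],p[0]); print("peg angle",a.round(3),"r",np.hypot(p[0],p[1]).round(4)); return a
E
python3 - <<'E'
from h import *
g=np.load("g.npy"); rep(g); ang(g)
E
```

```text
t 5.92 gauge-frame tcp mm [  44.9 -104.8  108.5] yawerr -0.006 tilt [ 0.005 -0.003] F [-0.  -0.4 -0.7] w 0.176
peg angle 0.224 r 0.0461
```

apply_moves:
  travel:
    - [0, -0.69, 0.22]
    - [0, -0.64, 0.32]
    - [0, -0.58, 0.42]
    - [0, -0.51, 0.51]
    - [0, -0.42, 0.58]
    - [0, -0.33, 0.64]
    - [0, -0.21, 0.69]
    - [0, -0.11, 0.71]
  turn:
    - [0, 0, 0]
    - [0, 0, 0]
    - [0, 0, 0]
    - [0, 0, 0]
    - [0, 0, 0]
    - [0, 0, 0]
    - [0, 0, 0]
    - [0, 0, 0]
  grip: [1, 1, 1, 1, 1, 1, 1, 1]

```text
t: 6.58
eef_pos: [0.5386, -0.0606, 0.1086]
tool_rot: [0.063, 0.713, 0.059, -0.696]
contact_force: [5.2, 0.6, -2.7]
gripper_width: 0.175
```

```bash
cat >> h.py <<'E'
def circ(g,n=8,st=.16,r=.045,lim=9):
    a=ang(g); p=w2g(g,status.get_obs()["eef_pos"])-[0,-.115,0]; c=p[:2]
    out=[]
    for i in range(1,n+1):
        t=r*np.array([np.cos(a+st*i),np.sin(a+st*i)]); d=t-c; c=t; out.append([0,round(-d[1]*100,2),round(-d[0]*100,2)])
    print(out)
E
python3 - <<'E'
from h import *
g=np.load("g.npy"); rep(g); circ(g)
E
```

```text
t 6.58 gauge-frame tcp mm [ 10.9 -69.9 108.6] yawerr -0.008 tilt [ 0.024 -0.003] F [ 5.2  0.6 -2.7] w 0.175
peg angle 1.334 r 0.0464
[[0, np.float64(0.02), np.float64(0.74)], [0, np.float64(0.0), np.float64(0.72)], [0, np.float64(0.12), np.float64(0.71)], [0, np.float64(0.23), np.float64(0.68)], [0, np.float64(0.33), np.float64(0.64)], [0, np.float64(0.43), np.float64(0.58)], [0, np.float64(0.52), np.float64(0.5)], [0, np.float64(0.59), np.float64(0.41)]]
```

apply_moves:
  travel:
    - [0, -0.05, 0.74]
    - [0, 0.02, 0.72]
    - [0, 0.12, 0.71]
    - [0, 0.23, 0.68]
    - [0, 0.33, 0.64]
    - [0, 0.43, 0.58]
    - [0, 0.52, 0.5]
    - [0, 0.59, 0.41]
  turn:
    - [0, -0.01, 0]
    - [0, -0.01, 0]
    - [0, -0.005, 0]
    - [0, 0, 0]
    - [0, 0, 0]
    - [0, 0, 0]
    - [0, 0, 0]
    - [0, 0, 0]
  grip: [1, 1, 1, 1, 1, 1, 1, 1]

```text
t: 7.25
eef_pos: [0.4929, -0.0869, 0.1086]
tool_rot: [0.064, 0.707, 0.062, -0.702]
contact_force: [6.5, 3.1, -6.5]
gripper_width: 0.172
```

```bash
sed -i 's/print(out)/print([[float(v) for v in r] for r in out])/' h.py
python3 - <<'E'
from h import *
g=np.load("g.npy"); rep(g); circ(g)
E
```

```text
t 7.25 gauge-frame tcp mm [-38.7 -87.7 108.6] yawerr -0.002 tilt [ 0.007 -0.003] F [ 6.5  3.1 -6.5] w 0.172
peg angle 2.527 r 0.0474
[[0.0, 0.76, 0.17], [0.0, 0.67, 0.26], [0.0, 0.7, 0.15], [0.0, 0.72, 0.04], [0.0, 0.72, -0.08], [0.0, 0.69, -0.19], [0.0, 0.66, -0.3], [0.0, 0.6, -0.4]]
```

apply_moves:
  travel:
    - [0.0, 0.68, 0.25]
    - [0.0, 0.67, 0.24]
    - [0.0, 0.7, 0.12]
    - [0.0, 0.72, 0.0]
    - [0.0, 0.72, -0.12]
    - [0.0, 0.69, -0.22]
    - [0.0, 0.66, -0.33]
    - [0.0, 0.6, -0.42]
  turn:
    - [0, 0, 0]
    - [0, 0, 0]
    - [0, 0, 0]
    - [0, 0, 0]
    - [0, 0, 0]
    - [0, 0, 0]
    - [0, 0, 0]
    - [0, 0, 0]
  grip: [1, 1, 1, 1, 1, 1, 1, 1]

```text
t: 7.92
eef_pos: [0.502, -0.1341, 0.1084]
tool_rot: [-0.063, -0.703, -0.067, 0.705]
contact_force: [-3.5, 3.3, 4.9]
gripper_width: 0.179
```

Run:
```python
from h import *
g=np.load("g.npy"); rep(g); circ(g)
```

```text
t 7.92 gauge-frame tcp mm [ -38.3 -135.7  108.4] yawerr 0.004 tilt [-0.003  0.006] F [-3.5  3.3  4.9] w 0.179
peg angle -2.647 r 0.0435
[[0.0, 0.67, -0.26], [0.0, 0.53, -0.48], [0.0, 0.45, -0.56], [0.0, 0.35, -0.63], [0.0, 0.25, -0.67], [0.0, 0.14, -0.71], [0.0, 0.03, -0.72], [0.0, -0.09, -0.71]]
```

apply_moves:
  travel:
    - [0.0, 0.64, -0.3]
    - [0.0, 0.56, -0.48]
    - [0.0, 0.45, -0.56]
    - [0.0, 0.35, -0.63]
    - [0.0, 0.25, -0.67]
    - [0.0, 0.14, -0.71]
    - [0.0, 0.03, -0.72]
    - [0.0, -0.1, -0.71]
  turn:
    - [0, 0, 0]
    - [0, 0, 0]
    - [0, 0, 0]
    - [0, 0, 0]
    - [0, 0, 0]
    - [0, 0, 0]
    - [0, 0, 0]
    - [0, 0, 0]
  grip: [1, 1, 1, 1, 1, 1, 1, 1]

```text
t: 8.58
eef_pos: [0.5518, -0.1512, 0.1083]
tool_rot: [-0.061, -0.699, -0.068, 0.709]
contact_force: [-5.2, 3.5, 6.8]
gripper_width: 0.176
```

Run:
```python
from h import *
g=np.load("g.npy"); rep(g); circ(g)
```

```text
t 8.58 gauge-frame tcp mm [   7.7 -161.5  108.3] yawerr 0.002 tilt [-0.015  0.008] F [-5.2  3.5  6.8] w 0.176
peg angle -1.407 r 0.0471
[[0.0, -0.38, -0.66], [0.0, -0.28, -0.66], [0.0, -0.38, -0.61], [0.0, -0.48, -0.54], [0.0, -0.56, -0.46], [0.0, -0.62, -0.36], [0.0, -0.67, -0.26], [0.0, -0.7, -0.15]]
```

apply_moves:
  travel:
    - [0.0, -0.22, -0.68]
    - [0.0, -0.28, -0.66]
    - [0.0, -0.38, -0.61]
    - [0.0, -0.48, -0.54]
    - [0.0, -0.56, -0.46]
    - [0.0, -0.62, -0.36]
    - [0.0, -0.67, -0.26]
    - [0.0, -0.7, -0.15]
  turn:
    - [0, 0.008, 0]
    - [0, 0.007, 0]
    - [0, 0, 0]
    - [0, 0, 0]
    - [0, 0, 0]
    - [0, 0, 0]
    - [0, 0, 0]
    - [0, 0, 0]
  grip: [1, 1, 1, 1, 1, 1, 1, 1]

```text
t: 9.25
eef_pos: [0.5781, -0.1201, 0.1084]
tool_rot: [-0.061, -0.699, -0.059, 0.71]
contact_force: [0.2, -6.0, -0.3]
gripper_width: 0.176
```

Run:
```python
from h import *
g=np.load("g.npy"); rep(g); circ(g)
```

```text
t 9.25 gauge-frame tcp mm [  39.  -135.6  108.4] yawerr -0.01 tilt [-0.014 -0.003] F [ 0.2 -6.  -0.3] w 0.176
peg angle -0.486 r 0.0441
[[0.0, -0.62, -0.36], [0.0, -0.7, -0.18], [0.0, -0.72, -0.06], [0.0, -0.72, 0.05], [0.0, -0.7, 0.17], [0.0, -0.66, 0.28], [0.0, -0.61, 0.38], [0.0, -0.54, 0.47]]
```

apply_moves:
  travel:
    - [0.0, -0.64, -0.32]
    - [0.0, -0.7, -0.18]
    - [0.0, -0.72, -0.06]
    - [0.0, -0.72, 0.05]
    - [0.0, -0.7, 0.17]
    - [0.0, -0.5, 0.15]
    - [0.0, -0.4, 0.13]
    - [0.0, -0.4, 0.13]
  turn:
    - [0, 0, 0]
    - [0, 0, 0]
    - [0, 0, 0]
    - [0, 0, 0]
    - [0, 0, 0]
    - [0, 0, 0]
    - [0, 0, 0]
    - [0, 0, 0]
  grip: [1, 1, 1, 1, 1, 1, 1, 1]

```text
t: 9.92
eef_pos: [0.5754, -0.0817, 0.1086]
tool_rot: [-0.064, -0.705, -0.051, 0.705]
contact_force: [8.4, -16.5, -8.5]
gripper_width: 0.173
```

Run:
```python
from h import *
g=np.load("g.npy"); rep(g); circ(g)
```

```text
t 9.92 gauge-frame tcp mm [ 43.4 -97.4 108.6] yawerr -0.018 tilt [ 0.001 -0.018] F [  8.4 -16.5  -8.5] w 0.173
peg angle 0.386 r 0.0468
[[0.0, -0.57, 0.49], [0.0, -0.58, 0.42], [0.0, -0.51, 0.51], [0.0, -0.42, 0.58], [0.0, -0.32, 0.64], [0.0, -0.22, 0.69], [0.0, -0.1, 0.71], [0.0, 0.01, 0.72]]
```

apply_moves:
  travel:
    - [0.0, -0.5, 0.2]
    - [0.0, -0.5, 0.2]
    - [0, -0.3, 0.1]
  turn:
    - [0, 0, 0]
    - [0, 0, 0]
    - [0, 0, 0]
  grip: [1, 1, 1]

```text
t: 10.17
eef_pos: [0.5743, -0.0824, 0.1086]
tool_rot: [0.066, 0.71, 0.042, -0.7]
contact_force: [7.3, -10.2, -6.7]
gripper_width: 0.175
```

Run:
```python
from h import *
g=np.load("g.npy"); rep(g); ang(g)
```

```text
t 10.17 gauge-frame tcp mm [ 42.1 -97.8 108.6] yawerr -0.028 tilt [ 0.016 -0.032] F [  7.3 -10.2  -6.7] w 0.175
peg angle 0.387 r 0.0455
```

apply_moves:
  travel:
    - [0, 0, 0]
    - [0, 0, 0]
    - [0, 0, 0]
    - [-2, 0, 0]
    - [-2.5, 0, 0]
    - [-1.5, 0, 0]
    - [0, 0, 0]
    - [0, 0, 0]
  turn:
    - [0, 0, 0]
    - [0, 0, 0]
    - [0, 0, 0]
    - [0, 0, 0]
    - [0, 0, 0]
    - [-0.028, -0.01, -0.034]
    - [0, 0, 0]
    - [0, 0, 0]
  grip: [0.4, 0.4, 0.4, 0.4, 0.4, 0.4, 0.4, 0.4]

```text
t: 10.83
eef_pos: [0.5692, -0.0688, 0.168]
tool_rot: [-0.064, -0.701, -0.071, 0.707]
contact_force: [-0.2, -1.3, 0.1]
gripper_width: 0.599
```

Run:
```python
from h import *
g=np.load("g.npy"); rep(g,(0,-.007,.16))
C=cam("wrist"); im=eyes.read_camera("wrist")[:,:,::-1]; np.savez("w3.npz",K=C[0],A=C[1],p=C[2]); im=cv2.convertScaleAbs(im,alpha=1.5,beta=20)
im=cv2.resize(im,(768,576))
for P in [(0,-.115,.082),(0,-.01,.074),(0,.095,.105),(.045*np.cos(.317),-.115+.045*np.sin(.317),.127)]:
    u=proj(C,g2w(g,P))*1.5; cv2.drawMarker(im,tuple(int(v) for v in u),(0,0,255),0,14,1); print(P,u.round(0))
cv2.imwrite("pics/w3.png",im)
```

```text
t 10.83 gauge-frame tcp mm [ 39.5 -83.5 168. ] yawerr 0.011 tilt [-0.009  0.01 ] F [-0.2 -1.3  0.1] w 0.599
  shift cm [ 0.91 -7.68  3.86]
(0, -0.115, 0.082) [455. 370.]
(0, -0.01, 0.074) [266. 360.]
(0, 0.095, 0.105) [ 36. 387.]
(np.float64(0.04275786801566532), np.float64(-0.1009727150611765), 0.127) [440. 334.]
```

View pics/w3.png

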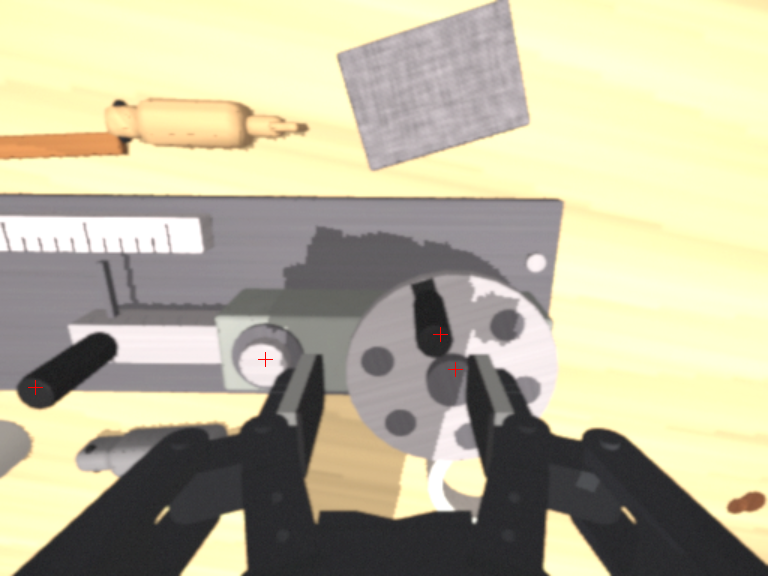

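apply_moves:
  travel:
    - [0, -2.6, 1.3]
    - [0, -2.6, 1.3]
    - [0, -1.5, 0.8]
    - [0, 0, 0]
    - [0, 0, 0]
    - [0, 0, 0]
  turn:
    - [0.01, 0.01, 0.01]
    - [0, 0, 0]
    - [0, 0, 0]
    - [0, 0, 0]
    - [0, 0, 0]
    - [0, 0, 0]
  grip: [1, 1, 1, 1, 1, 1]

```text
t: 11.38
eef_pos: [0.5182, -0.0055, 0.1621]
tool_rot: [-0.064, -0.703, -0.064, 0.706]
contact_force: [-0.5, -0.5, -0.5]
gripper_width: 0.002
```

Run:
```python
from h import *
g=np.load("g.npy"); rep(g,(0,-.008,.1))
```

```text
t 11.38 gauge-frame tcp mm [  0.8 -12.  162.1] yawerr 0.0 tilt [-0.004 -0.   ] F [-0.5 -0.5 -0.5] w 0.002
  shift cm [ 6.21 -0.4   0.05]
```

apply_moves:
  travel:
    - [2, -0.3, 0]
    - [2, -0.1, 0]
    - [1.2, 0, 0]
    - [0.4, 0, 0]
    - [0, 0, 0]
  turn:
    - [0, 0, 0]
    - [0, 0, 0]
    - [0, 0, 0]
    - [0, 0, 0]
    - [0, 0, 0]
  grip: [1, 1, 1, 1, 1]

```text
t: 11.8
eef_pos: [0.5206, -0.0053, 0.1031]
tool_rot: [-0.062, -0.704, -0.061, 0.705]
contact_force: [0.1, 0.6, -0.3]
gripper_width: -0.0
```

Run:
```python
from h import *
g=np.load("g.npy"); rep(g,(0,-.008,.085))
```

```text
t 11.8 gauge-frame tcp mm [  3.1 -12.3 103.1] yawerr -0.006 tilt [-0.001 -0.002] F [ 0.1  0.6 -0.3] w -0.0
  shift cm [ 1.81 -0.43  0.31]
```

apply_moves:
  travel:
    - [0, -0.4, 0.3]
    - [0.6, 0, 0]
    - [0.5, 0, 0]
    - [0.4, 0, 0]
    - [0.4, 0, 0]
    - [0.4, 0, 0]
    - [0.4, 0, 0]
    - [0.3, 0, 0]
  turn:
    - [0, 0, 0]
    - [0, 0, 0]
    - [0, 0, 0]
    - [0, 0, 0]
    - [0, 0, 0]
    - [0, 0, 0]
    - [0, 0, 0]
    - [0, 0, 0]
  grip: [1, 1, 1, 1, 1, 1, 1, 1]

```text
t: 12.47
eef_pos: [0.5194, -0.0029, 0.0844]
tool_rot: [0.062, 0.705, 0.058, -0.704]
contact_force: [-13.3, 0.8, 33.2]
gripper_width: 0.0
```

Run:
```python
from h import *
g=np.load("g.npy"); rep(g,(0,-.008,.085))
```

```text
t 12.47 gauge-frame tcp mm [ 2.4 -9.8 84.4] yawerr -0.01 tilt [ 0.002 -0.006] F [-13.3   0.8  33.2] w 0.0
  shift cm [-0.06 -0.17  0.24]
```

apply_moves:
  travel:
    - [-2, 0, 0]
    - [-2.5, 0, 0]
    - [-2, 0, 0]
    - [0, -3.5, 0.1]
    - [0, -3.5, 0.1]
    - [0, -2.5, 0]
    - [0, 0, 0]
    - [0, 0, 0]
  turn:
    - [0, 0, 0]
    - [0, 0, 0]
    - [0, 0, 0]
    - [0, 0, 0]
    - [0, 0, 0]
    - [0, 0, 0]
    - [0, 0, 0]
    - [0, 0, 0]
  grip: [1, 1, 0.7, 0.4, 0.3, 0.3, 0.3, 0.3]

```text
t: 13.13
eef_pos: [0.5039, 0.093, 0.1551]
tool_rot: [0.061, 0.709, 0.057, -0.701]
contact_force: [0.6, -0.1, -0.5]
gripper_width: 0.698
```

Run:
```python
from h import *
g=np.load("g.npy"); rep(g,(0,.097,.15))
C=cam("wrist"); im=eyes.read_camera("wrist")[:,:,::-1]; np.savez("w4.npz",K=C[0],A=C[1],p=C[2]); cv2.imwrite("pics/w4r.png",im);im=cv2.convertScaleAbs(im,alpha=1.5,beta=20)
im=cv2.resize(im,(768,576))
for P in [(0,-.01,.066),(0,.095,.105),(.049,.095,.039),(.055,.173,.044)]:
    u=proj(C,g2w(g,P))*1.5; cv2.drawMarker(im,tuple(int(v) for v in u),(0,0,255),0,14,1); print(P,u.round(0))
cv2.imwrite("pics/w4.png",im)
```

```text
t 13.13 gauge-frame tcp mm [  4.3  87.4 155.1] yawerr -0.015 tilt [ 0.012 -0.005] F [ 0.6 -0.1 -0.5] w 0.698
  shift cm [ 0.5  -0.96  0.45]
(0, -0.01, 0.066) [581. 307.]
(0, 0.095, 0.105) [378. 342.]
(0.049, 0.095, 0.039) [379. 208.]
(0.055, 0.173, 0.044) [232. 200.]
```

View pics/w4.png

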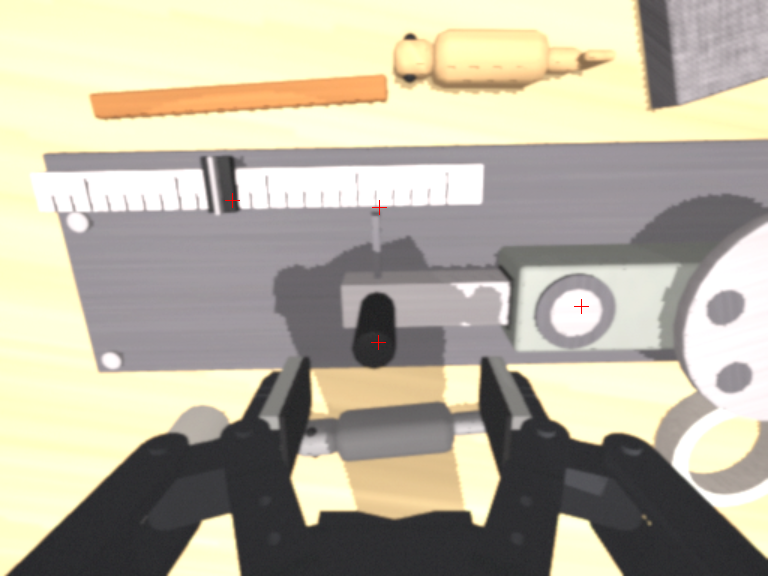

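apply_moves:
  travel:
    - [0, -0.9, 0.4]
    - [0, 0, 0]
    - [2, 0, 0]
    - [2, 0, 0]
    - [1.8, 0, 0]
    - [0.6, 0, 0]
    - [0, 0, 0]
  turn:
    - [-0.015, -0.012, 0]
    - [0, 0, 0]
    - [0, 0, 0]
    - [0, 0, 0]
    - [0, 0, 0]
    - [0, 0, 0]
    - [0, 0, 0]
  grip: [0.3, 0.3, 0.3, 0.3, 0.3, 0.3, 0.3]

```text
t: 13.77
eef_pos: [0.5001, 0.0968, 0.0889]
tool_rot: [0.065, 0.704, 0.059, -0.704]
contact_force: [0.9, -0.6, 0.5]
gripper_width: 0.698
```

Run:
```python
from h import *
g=np.load("g.npy"); rep(g,(0,.097,.085))
z=np.load("w4.npz"); C=(z["K"],z["A"],z["p"])
for n,u,h in [("post",(375,347),.105),("ptr",(375,212),.039),("cur",(217,212),.044),("btn",(577,309),.066)]: print(n,w2g(g,back(C,np.array(u)/1.5,h)).round(4))
im=cv2.imread("pics/w4r.png")[90:160,110:270]; cv2.imwrite("pics/w4z.png",cv2.resize(im,None,fx=5,fy=5,interpolation=cv2.INTER_CUBIC))
```

```text
t 13.77 gauge-frame tcp mm [ 1.2 91.8 88.9] yawerr -0.005 tilt [ 0.001 -0.008] F [ 0.9 -0.6  0.5] w 0.698
  shift cm [ 0.39 -0.53  0.13]
post [-0.0022  0.0965  0.105 ]
ptr [0.0468 0.0975 0.039 ]
cur [0.0489 0.1819 0.044 ]
btn [-0.0014 -0.008   0.066 ]
```

View pics/w4z.png

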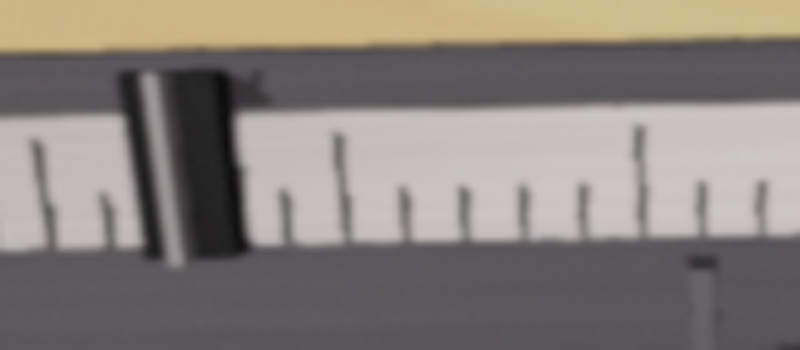

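apply_moves:
  travel:
    - [0.3, -0.5, 0.15]
    - [0, 0, 0]
    - [0, 0, 0]
    - [0, 0, 0]
    - [0, 0, 0]
    - [0, 0, 0]
  turn:
    - [0, 0, -0.008]
    - [0, 0, 0]
    - [0, 0, 0]
    - [0, 0, 0]
    - [0, 0, 0]
    - [0, 0, 0]
  grip: [0.3, 0.6, 1, 1, 1, 1]
  newtons: 60

```text
t: 14.27
eef_pos: [0.4986, 0.1012, 0.0878]
tool_rot: [0.061, 0.705, 0.062, -0.704]
contact_force: [2.2, 0.2, -9.3]
gripper_width: 0.219
```

Run:
```python
from h import *
g=np.load("g.npy"); rep(g,(0,.1798,.085))
```

```text
t 14.27 gauge-frame tcp mm [ 0.6 96.4 87.8] yawerr -0.007 tilt [0.001 0.001] F [ 2.2  0.2 -9.3] w 0.219
  shift cm [ 0.29 -8.33  0.12]
```

apply_moves:
  travel:
    - [0, -1, 0]
    - [0, -1, 0]
    - [0, -1, 0]
    - [0, -1, 0]
    - [0, -1, 0]
    - [0, -1, 0]
    - [0, -1, 0]
    - [0, -0.5, 0]
  turn:
    - [0, 0, 0]
    - [0, 0, 0]
    - [0, 0, 0]
    - [0, 0, 0]
    - [0, 0, 0]
    - [0, 0, 0]
    - [0, 0, 0]
    - [0, 0, 0]
  grip: [1, 1, 1, 1, 1, 1, 1, 1]

```text
t: 14.93
eef_pos: [0.4873, 0.162, 0.0876]
tool_rot: [-0.063, -0.705, -0.051, 0.705]
contact_force: [0.8, -6.1, -0.9]
gripper_width: 0.221
```

Run:
```python
from h import *
g=np.load("g.npy"); rep(g,(0,.180,.088))
```

```text
t 14.93 gauge-frame tcp mm [  0.4 158.3  87.6] yawerr -0.02 tilt [ 0.001 -0.017] F [ 0.8 -6.1 -0.9] w 0.221
  shift cm [-0.08 -2.17  0.09]
```

apply_moves:
  travel:
    - [0, -0.8, 0]
    - [0, -0.7, 0]
    - [0, -0.5, 0]
    - [0, -0.2, 0]
    - [0, 0, 0]
    - [0, 0, 0]
  turn:
    - [-0.005, 0, -0.008]
    - [-0.005, 0, -0.008]
    - [-0.005, 0, -0.008]
    - [0, 0, 0]
    - [0, 0, 0]
    - [0, 0, 0]
  grip: [1, 1, 1, 1, 1, 1]

```text
t: 15.43
eef_pos: [0.4848, 0.1756, 0.0876]
tool_rot: [-0.062, -0.703, -0.059, 0.706]
contact_force: [1.2, -4.0, -1.8]
gripper_width: 0.214
```

```bash
cat > look.py <<'E'
from h import *
import sys
g=np.load("g.npy"); rep(g,(0,.180,.088)); C=cam("wrist"); np.savez("wl.npz",K=C[0],A=C[1],p=C[2])
im=eyes.read_camera("wrist")[:,:,::-1]; cv2.imwrite(f"pics/l{sys.argv[1]}.png",im)
im=cv2.convertScaleAbs(im,alpha=1.5,beta=20)
u=proj(C,g2w(g,(.05,.18,.042))); print(u); a,b=max(0,int(u[0])-60),max(0,int(u[1])-50); print("crop org",a,b)
cv2.imwrite(f"pics/lz{sys.argv[1]}.png",cv2.resize(im[b:b+95,a:a+120],None,fx=6,fy=6,interpolation=cv2.INTER_CUBIC))
E
python3 look.py 1
```

```text
t 15.43 gauge-frame tcp mm [  0.4 172.1  87.6] yawerr -0.01 tilt [-0.003 -0.005] F [ 1.2 -4.  -1.8] w 0.214
  shift cm [-0.04 -0.79  0.05]
[249.69244733 147.10351467]
crop org 189 97
```

View pics/lz1.png

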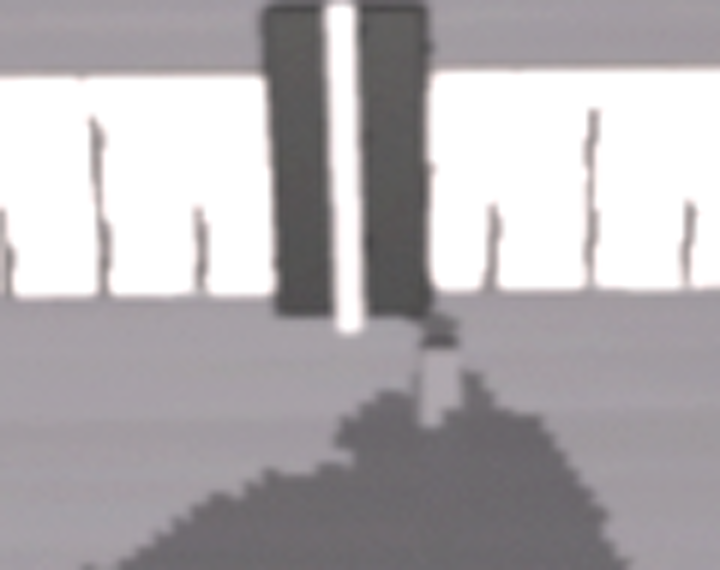

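Run:
```python
from h import *
g=np.load("g.npy"); z=np.load("wl.npz"); C=(z["K"],z["A"],z["p"])
for h in(.042,.044): print(w2g(g,back(C,(189+349/6,97+328/6),h)).round(4))
print(w2g(g,back(C,(189+438/6,97+330/6),.039)).round(4)); rep(g)
```

```text
[0.0473 0.1815 0.042 ]
[0.0477 0.1814 0.044 ]
[0.0464 0.1729 0.039 ]
t 15.48 gauge-frame tcp mm [  0.4 172.   87.6] yawerr -0.01 tilt [-0.003 -0.005] F [ 1.7 -5.9 -1.3] w 0.221
```

apply_moves:
  travel:
    - [0, -0.5, 0]
    - [0, -0.5, 0]
    - [0, -0.3, 0]
    - [0, -0.1, 0]
    - [0, -0.1, 0]
  turn:
    - [-0.005, 0, -0.003]
    - [0, 0, 0]
    - [0, 0, 0]
    - [0, 0, 0]
    - [0, 0, 0]
  grip: [1, 1, 1, 1, 1]

```text
t: 15.9
eef_pos: [0.4833, 0.1835, 0.0876]
tool_rot: [-0.063, -0.703, -0.056, 0.706]
contact_force: [0.5, -5.7, -1.3]
gripper_width: 0.218
```

Run:
```python
from h import *
g=np.load("g.npy"); rep(g,(0,.1805,.0876)); eyes.read_camera("side"); rep(g)
```

```text
t 15.9 gauge-frame tcp mm [  0.3 180.1  87.6] yawerr -0.012 tilt [-0.004 -0.009] F [ 0.5 -5.7 -1.3] w 0.218
  shift cm [ 0.   -0.04  0.03]
t 15.95 gauge-frame tcp mm [  0.4 180.2  87.6] yawerr -0.012 tilt [-0.004 -0.009] F [ 0.1 -7.  -1.8] w 0.215
```

```bash
python3 look.py 2
```

```text
t 15.95 gauge-frame tcp mm [  0.4 180.2  87.6] yawerr -0.012 tilt [-0.004 -0.009] F [ 0.1 -7.  -1.8] w 0.215
  shift cm [-0.04  0.02  0.04]
[263.03980892 146.87080506]
crop org 203 96
```

View pics/lz2.png

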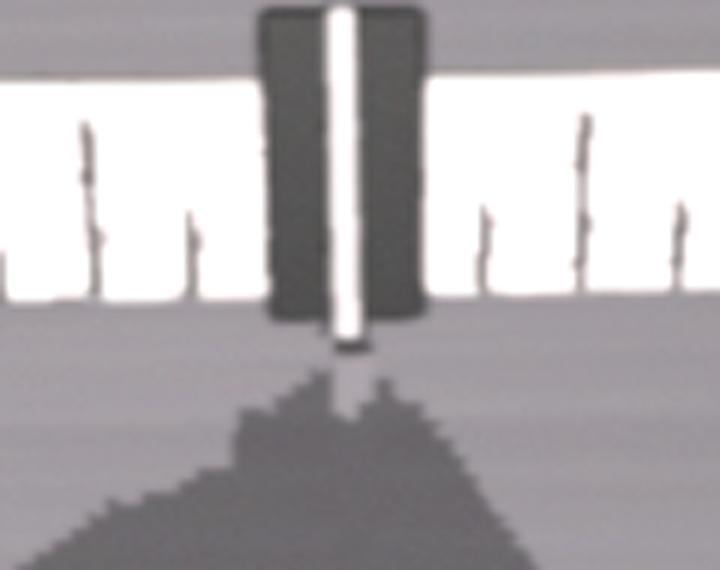

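Run:
```python
from h import *
g=np.load("g.npy")
for i in range(8): eyes.read_camera("wrist")
rep(g)
im=eyes.read_camera("wrist"); b=im[96:192,203:323].astype(int).sum(2)
print("rib row",b[50,45:72]); print("tip rows"); print(b[57,45:72]); print(b[60,45:72])
for n in ("bait_long_mid","tape_roll_mid","sanding_block_mid","pencil_mid","bait_short_mid"):
    pass
eyes.read_camera("scene")
for n in ("bait_long_mid","tape_roll_mid","sanding_block_mid","pencil_mid","bait_short_mid","cursor_mark"):
    for m in eyes.masks_of(n,"scene")[:1]: print(n,m["rect"])
```

```text
t 16.4 gauge-frame tcp mm [  0.4 180.1  87.6] yawerr -0.012 tilt [-0.004 -0.009] F [ 1.2 -6.2 -2.2] w 0.217
rib row [136 119 120 118 120 121 121 122 122 159 285 422 494 489 407 243 130 119
 118 122 119 122 121 117 117 149 216]
tip rows
[285 285 285 284 285 284 283 284 284 276 233 174 150 150 146 151 191 246
 278 284 284 282 285 286 283 284 284]
[280 282 282 282 283 282 281 281 280 276 278 288 294 293 293 294 294 289
 281 281 279 281 277 281 281 279 279]
bait_long_mid [192.8, 160.3, 234.7, 190.0]
tape_roll_mid [125.7, 192.3, 157.5, 216.6]
sanding_block_mid [178.5, 246.2, 221.6, 286.4]
pencil_mid [255.3, 200.3, 298.8, 228.9]
bait_short_mid [217.4, 228.7, 254.9, 250.7]
cursor_mark [264.9, 192.0, 275.1, 199.5]
```

apply_moves:
  travel:
    - [0, -0.14, 0]
  turn:
    - [0, 0, 0]
  grip: [1]

```text
t: 16.88
eef_pos: [0.4833, 0.1837, 0.0876]
tool_rot: [-0.063, -0.703, -0.056, 0.706]
contact_force: [1.7, -6.4, -0.8]
gripper_width: 0.218
```

Run:
```python
from h import *
g=np.load("g.npy")
for i in range(6): eyes.read_camera("wrist")
rep(g)
b=eyes.read_camera("wrist")[96:192,203:323].astype(int).sum(2)
for r in (40,50,56,57,58): print(r,b[r,45:72])
```

```text
t 17.18 gauge-frame tcp mm [  0.4 180.4  87.6] yawerr -0.013 tilt [-0.004 -0.01 ] F [ 0.5 -6.1 -1.9] w 0.221
40 [205 126 125 127 126 128 127 127 127 151 280 428 503 503 424 245 122 124
 129 124 127 126 131 127 138 266 448]
50 [151 114 118 118 122 123 122 125 125 141 249 405 492 497 426 270 146 124
 123 123 119 122 120 123 114 144 211]
56 [285 282 284 285 283 283 284 281 275 259 246 263 299 302 267 213 228 269
 279 282 280 283 282 280 282 280 282]
57 [285 287 285 286 288 286 287 286 280 265 218 166 149 149 145 154 204 257
 275 284 284 286 287 284 282 285 284]
58 [288 287 287 288 287 288 287 286 283 267 226 180 164 163 173 185 213 256
 281 284 285 285 284 284 284 287 284]
```

```bash
python3 -c "
from station import bot; print(bot.hand_in())"
```

```text
the job is handed in; nothing more can be done
None
```

I did the job in the order asked and handed it in at about 17 s. The gripper was still holding the post at the mark with 60 N; hand-in gives no verdict, so success is not confirmed.

- **Lock wheel:** I cranked it about one full turn anticlockwise by its peg until it would not move. Two extra pushes, up to about 16 N, left the angle unchanged. The measured stop angle was about 0.07 rad beyond the stated one, about 3 mm at the peg. That fits the 2–3 mm error in my estimate of the gauge's position.
- **Lock button:** I pushed it down until it bottomed. The fingertips reached about 65 mm above the bench, against 66 mm expected for fully in. Push force peaked at about 33 N.
- **Arm:** I pulled it out about 84 mm. The last close-up shows the pointer about 0.5 mm short of the cursor line. The position stayed steady to about 0.1 mm over several holding checks, against about 6 N of spring pull.
- **Cursor and bystanders:** In the scene camera, the cursor, both bait blanks, pencil, sanding block and tape roll were where they began, within detection noise. I did not re-measure the spray can or glue bottle, but the arm stayed clear of both.

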